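# Set a tray half overhanging on the filing ledge and hold it down

## Robot

A 6-joint arm with a two-finger parallel gripper is mounted at the origin on the work surface; the furniture and walls round the work are solid. World frame = base frame: x ahead of the robot, y to its left, z up, the work surface at z = 0. Lengths are in m, angles in degrees, forces in N, time in s.
With the tool pointing down it reaches from about 0.425 to 0.95 m from the base axis. Payload 3.5 kg.
Tool frame: the origin (TCP) lies on the centre line of the jaws, within the pads' length; the fingertips stand 14 mm ahead of it and the grasp point (between the pads) lies 5 mm behind it; x points along the fingers, y is the direction in which the jaws open and shut, and the axes are right-handed (so a half turn about x gives the same grasp; the last joint's range is limited). The gripper opens to 85 mm and grips with 20 to 120 N. Pads are 22 mm wide; open, the fingers measure 114 mm over their backs; the gripper's body (76 mm by 85 mm) begins 54 mm behind the grasp point. The pads swing forward as they close: fully open they stand 13 mm farther back than shut.
Start: joints at [-8.594, 16.404, 90.338, -0, 73.258, -8.594], TCP at [0.675, 0, 0.245] pointing down, gripper open.
Joint ranges: [-158.93, 158.93], [-51.34, 127.21], [12.03, 142.37], [-87.48, 267.48], [13.55, 161.25], [-162.69, 162.69]. Speed limits (degrees/s): [159.86, 159.86, 180, 180, 180, 180].

## Interface

Orientations are given as a 3x3 rotation matrix whose columns are the frame's x, y, z axes.
In Python, from station import sensors, viewer, ticket gives the robot as it stands. The module is installed in compiled form; this text tells all that it offers.
- The arm moves only by the tool send_rows, never from a script. Its argument "targets" is a list of rows, each a list of 2 entries, a list of its own where there are three numbers: the shift along the tool's x, y, z in m, then the turn, a rotation vector about the tool's x, y, z in degrees. In form: [[[x, y, z], [wx, wy, wz]], ...]. A call has exactly 10 rows; each row is the pose to reach, as a shift and turn from the pose commanded when the call began, along the tool's axes at that moment; what a row does not reach only later rows make up. A row lasts 1/12 s, in which the tool goes at most 41.7 mm and 7.16 degrees, less where a joint would pass 70% of its speed; a pose out of reach is approached as far as the arm can. A call with a gripper value outside its range is refused whole. "grip" is the opening, from -1 (shut) to 1 (fully open), set as the call begins (left out, the last holds). The fingers move at their own pace and stop on an object; "newtons" is the grip in N (left out, the last holds). Time passes only in rows, so rows that repeat a pose let the fingers close, or fill a call up. It gives the time, the measured TCP pose, the force and the opening at its end, in the units of the state.
- sensors.observe(): the state, without advancing time (a new reading comes with each control period).
- viewer.capture(name): name is "scene" or "side" or "wrist"; returns a dict with "color" (384x512x3 uint8, red, green, blue), "depth" (384x512 float32, m along the optical axis (not along the pixel's ray), 0 where there is no reading), "fov_y" (degrees; the focal length in pixels is half the picture's height over the tangent of half this angle, whatever the lens; pixels are square), "cx", "cy" (the principal point, pixels), "R" (3x3) and "t" (3): a world point X has camera coordinates R X + t; the wrist camera has in their place "T_tool_cam" (4x4, takes a point from camera to tool coordinates, whose origin is the TCP and whose axes are the tool frame's). Camera axes: x right, y down, z forward; pixel columns grow to the right and rows downward; lengths in m; the calibration is good to about 2 mm. A picture is of the moment at which its call begins: read the wrist's pose just before it.
- ticket.finish_job(): hands the job in, once; it reports no verdict.
The state is a dict: "clock": time; "q": joint angles; "dq": joint speeds; "joint_torque": joint torques, N m; "eef_pos": TCP position; "tool_rot": TCP orientation; "contact_force": force on the tool from outside, world axes, zero at the start; "wrist_torque": the same for the moment, N m; "finger_gap": finger opening in m.
Only numpy, scipy, OpenCV 4.12 (cv2) and the standard library are available. Lean on these libraries where they do the work, as an engineer would, in place of code of your own. Each camera call takes 0.05 s, during which the arm holds its last target.

## Task

The end rim of the milled tray half has to be filed. With the fingertips only, push the plate flat on the ledge until its far side lies flush against the fence and its left end rim hangs out past the left end of the ledge, about 3 cm out in all. Then press the black-handled hold-down lever fully down so that its rubber foot clamps the plate there. Do not lift the plate, and leave the jar, cutters, circuit board and torque driver alone.

Things in the scene. Friction and masses are not known exactly. Their poses are not given: they have to be found in the camera images.
- tray_half: loose grey milled aluminium tray half, 94 (its x) x 100 (its y) x 8 mm, two large windows, rims 10 to 15 mm wide, 0.08 to 0.15 kg. Lies flat on the ledge. Origin: centre of its underside; z up. Starts wholly on the ledge, off the fence and up to 0.25 rad askew, its +x side toward the fence, its +y end toward the ledge's free end
- ledge: fixed filing ledge: a dark steel top 190 (its x) x 250 (its y) mm whose upper face is 40 mm above the bench, on two feet, with an aluminium fence near its far side. Origin: on the bench, half-way along the top, 110 mm from its near edge; +y points to the free left end, +x to the far side, across the fence
- ledge_corner (a point): point on the ledge's upper face where the fence's face meets the free left end (axes as ledge; there at x +35, y +125, z +40 mm). The fence fills x 0 to +13 mm from here, 12 mm high, over the whole length; the upper face reaches 145 mm to -x, 250 mm to -y. A flush plate has its origin at x -47 mm from here; its overhang is its origin's y from here plus 50 mm
- hold_down (a joint): angle of the hold-down lever in rad: 0 level and fully down (a hard stop), growing to 0.9 as it is raised; starts raised 0.5 to 0.7. Its stiff pivot keeps it where it is left; pressing its grip down takes about 4 N, and 6 to 7 N near the bottom, where the sprung foot meets the plate
- lever_grip (a point): middle of the upper face of the lever's black plastic grip (36 long, 19 wide, 12 thick), 63 mm from the pivot; 32 mm above the ledge's upper face when fully down. The pivot axis runs along the fence: from ledge_corner 22 mm to +x, 24 mm to -y, 26 mm up. The lever reaches 81 mm from it toward -x, over the plate's place
- lever_foot: sprung rubber foot under the lever, 11 mm across, 29 mm from the pivot (7 mm in front of the fence's face when down); origin: middle of its lower face. Pressed up about 4.5 mm by the plate when the lever is down, it bears on the plate's rim with about 5 N
- jar: bystander: white screw-top jar, 51 mm across, 49 high; origin under its centre
- cutters: bystander: side cutters, 34 x 116 x 10 mm; origin under their centre
- board: bystander: green circuit board on feet, 70 x 90 x 16 mm; origin under its centre
- driver: bystander: torque driver, 26 x 147 x 26 mm; origin under its centre
There are look-alikes about, which are no part of the job. Of the things like the tray_half, leave any that is yellow; of the rest the larger one is meant.

How it is judged (in metres and radians):
On the way, in this order (a step that is already met when the one before it is completed fails the run):
1. the plate lies flush against the fence with its end rim overhanging the end of the ledge, the lever still up (x of tray_half in the frame of ledge_corner above -0.051 m and angle between the x axis of tray_half and the x axis of ledge_corner, either way round below 0.05 rad and y of tray_half in the frame of ledge_corner between -0.031 and -0.009 m and value of joint hold_down above 0.35 rad), for 0.2 s.
2. the lever is pressed down onto the plate (value of joint hold_down below 0.06 rad and contact force between lever_foot and tray_half above 1.5 N), for 0.2 s.
At the end, for the whole second after the job is handed in: the plate lies flat and at rest on the ledge, flush with the fence (within 4 mm and 0.05 rad), its end 19 to 41 mm past the end of the ledge, and the hold-down lever is fully down (within 0.06 rad) with its foot bearing on the plate with more than 1.5 N (all of step 2 and x of tray_half in the frame of ledge_corner above -0.051 m and angle between the x axis of tray_half and the x axis of ledge_corner, either way round below 0.05 rad and y of tray_half in the frame of ledge_corner between -0.031 and -0.009 m and z of tray_half in the frame of ledge_corner between -0.003 and 0.003 m and linear speed of tray_half below 0.01 m/s); the robot touches nothing.
It fails at once if the plate is lifted or tipped (z of tray_half in the frame of ledge_corner above 0.012 m or angle between tray_half's own z axis and vertical above 0.15 rad).
It fails at once if a bystander is disturbed (distance of any of jar, cutters, board, driver from where it was at the start of the episode above 0.015 m).
It also fails if it takes over 64 s, if anything falls off the work surface, if the arm or the gripper's body presses on something with over 40 N, if the wrist force passes 120 N, or if a joint passes its speed limit or range.

## Working session

There is one attempt and no reset: what is moved stays moved. The work goes in short steps, Python scripts to look and compute and a tool call to move; the robot and the scene stay as the last step left them, time stands still between calls to the robot, and variables do not carry over. Pictures are saved under pics/ and viewed, and the job is handed in when it is done.

Besides the shell and the picture viewer there is one more tool, called in YAML: its name, and indented under it one key for each argument. send_rows: Moves the arm, as the interface text tells. Its arguments: {"type":"object","properties":{"targets":{"type":"array"},"grip":{"type":"number"},"newtons":{"type":"number"}},"required":["targets"]}

```bash
mkdir -p pics; cat > h.py <<'E'
import numpy as np, cv2
from station import sensors, viewer, ticket
def cap(n,fn=None):
    s=sensors.observe(); c=viewer.capture(n)
    if fn: cv2.imwrite('pics/'+fn,c['color'][:,:,::-1])
    f=c['color'].shape[0]/2/np.tan(np.radians(c['fov_y']/2))
    if 'R' in c: R,t=np.array(c['R']),np.array(c['t'])
    else:
        T=np.array(c['T_tool_cam']); W=np.eye(4);W[:3,:3]=s['tool_rot'];W[:3,3]=s['eef_pos']
        M=np.linalg.inv(W@T);R,t=M[:3,:3],M[:3,3]
    return c,f,R,t
def pt(C,u,v):
    c,f,R,t=C; d=c['depth'][v,u]
    p=np.array([(u-c['cx'])/f*d,(v-c['cy'])/f*d,d]); return R.T@(p-t)
def cloud(C):
    c,f,R,t=C; d=c['depth']; v,u=np.mgrid[:d.shape[0],:d.shape[1]]
    P=np.stack([(u-c['cx'])/f*d,(v-c['cy'])/f*d,d],-1); X=(P-t)@R; X[d==0]=np.nan; return X
def onz(C,u,v,z):
    c,f,R,t=C; r=R.T@np.array([(u-c['cx'])/f,(v-c['cy'])/f,1]); o=-R.T@t
    return o+r*(z-o[2])/r[2]
def proj(C,p):
    c,f,R,t=C; q=R@np.array(p)+t; return q[0]/q[2]*f+c['cx'],q[1]/q[2]*f+c['cy']
E
python3 - <<'E'
from h import *
for n in ['scene','side','wrist']: 
    C=cap(n,n+'0.png'); print(n,C[1],(-C[2].T@C[3]).round(3))
s=sensors.observe(); print(s)
E
```

```text
scene 434.3184988066672 [-0.2   -0.683  0.938]
side 365.85783983093086 [0.037 0.89  0.589]
wrist 317.04675199711824 [0.675 0.083 0.373]
{'clock': 0.15, 'q': array([-8.59467644e+00,  1.64439712e+01,  9.04039630e+01, -1.78129739e-03,
        7.32593686e+01, -8.59402959e+00]), 'dq': array([ 0.09405707, -0.00046634, -0.23291998, -0.0158744 , -0.05035363,
        0.02065578]), 'joint_torque': array([ 7.91554030e-04, -4.06602967e+01, -2.93140125e+01, -8.94972595e-05,
        3.96185191e-03, -2.97825103e-06]), 'eef_pos': array([6.74507421e-01, 9.33103474e-05, 2.44235433e-01]), 'tool_rot': array([[-1.85620427e-03,  9.99998277e-01, -2.53925746e-06],
       [ 2.50438082e-04, -2.07439672e-06, -9.99999969e-01],
       [-9.99998246e-01, -1.85620484e-03, -2.50433800e-04]]), 'contact_force': array([-0.02974861, -0.45382723, -0.53783219]), 'wrist_torque': array([ 0.00873663, -0.07437805, -0.03139372]), 'finger_gap': 0.085534697769134}
```

View pics/scene0.png

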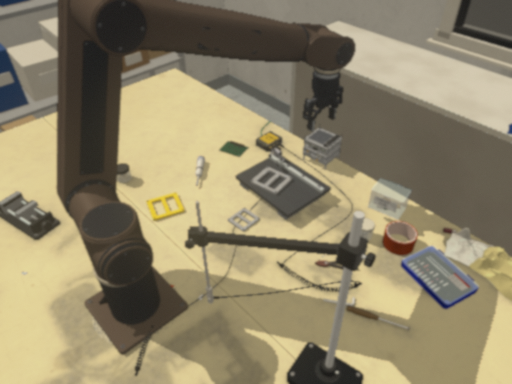

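View pics/side0.png

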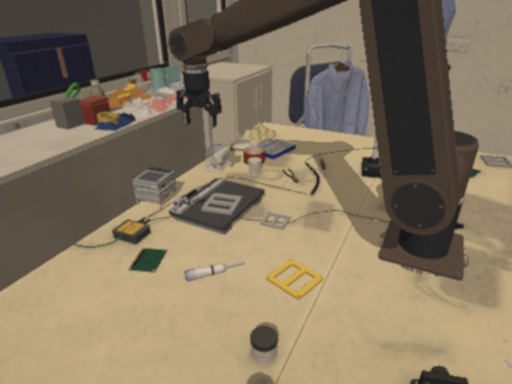

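View pics/wrist0.png

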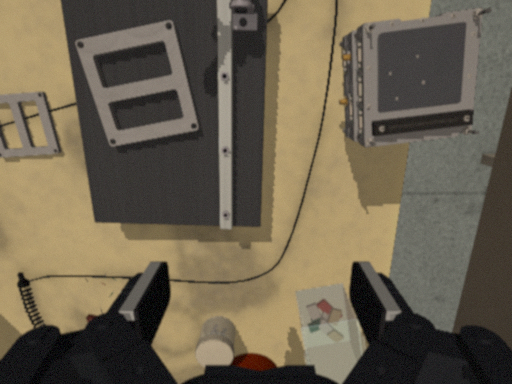

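```bash
python3 - <<'E'
from h import *
C=cap('wrist'); im=C[0]['color'][:,:,::-1]
cv2.imwrite('pics/w1.png',cv2.resize(im[0:240,50:300],None,fx=2.4,fy=2.4,interpolation=cv2.INTER_CUBIC))
S=cap('scene'); cv2.imwrite('pics/s1.png',cv2.resize(S[0]['color'][130:225,220:345,::-1],None,fx=6,fy=6,interpolation=cv2.INTER_CUBIC))
D=cap('side'); cv2.imwrite('pics/d1.png',cv2.resize(D[0]['color'][160:240,155:280,::-1],None,fx=6,fy=6,interpolation=cv2.INTER_CUBIC))
for p in [(80,130),(100,210),(240,180),(85,40),(138,82),(226,100),(243,10),(205,60)]: print(p,pt(C,*p).round(4))
E
```

```text
(80, 130) [0.4876 0.0437 0.0392]
(100, 210) [ 0.4935 -0.0454  0.0384]
(240, 180) [ 0.6527 -0.0097  0.0398]
(85, 40) [0.5131 0.1266 0.0495]
(138, 82) [0.5573 0.0903 0.0492]
(226, 100) [0.6416 0.0739 0.0527]
(243, 10) [0.6601 0.1464 0.071 ]
(205, 60) [0.6211 0.1105 0.0394]
```

View pics/w1.png

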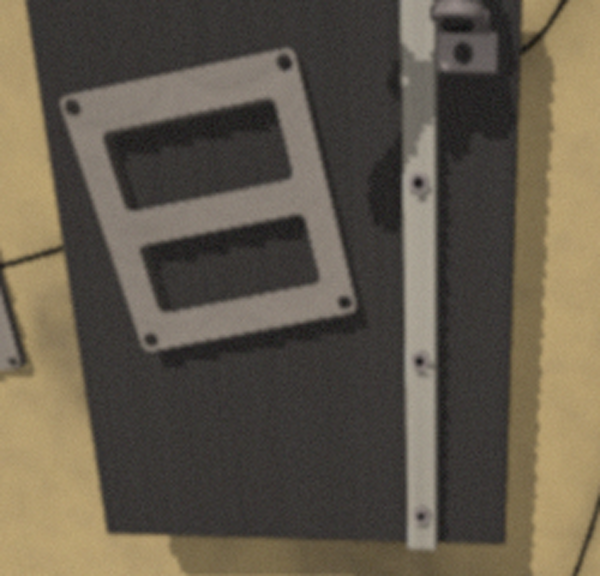

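View pics/s1.png

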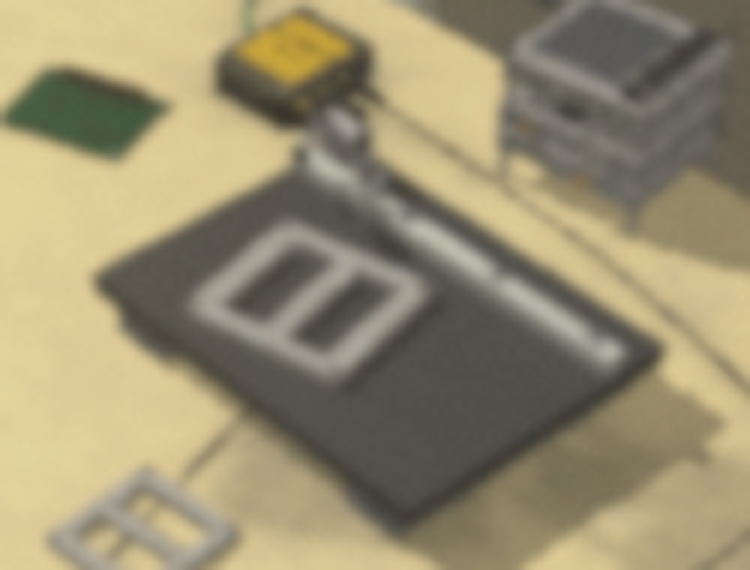

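View pics/d1.png

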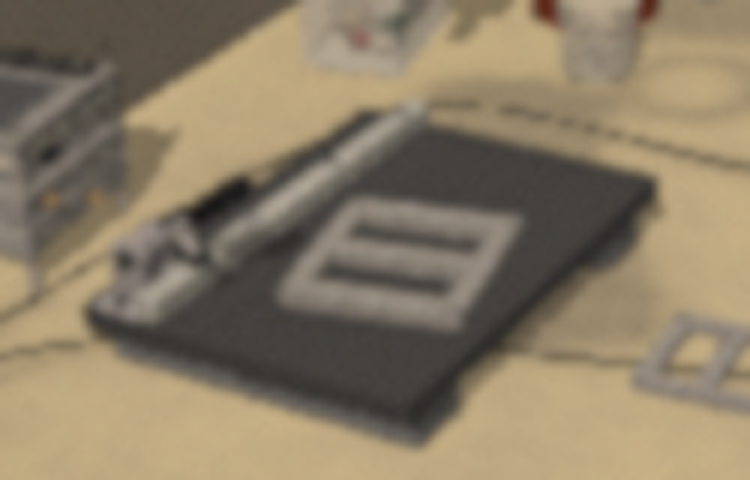

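```bash
python3 - <<'E'
from h import *
C=cap('wrist')
o=lambda x,y,z: onz(C,50+x/2.4-.3,y/2.4-.3,z)[:2]
P=np.array([o(66,97,.048),o(290,48,.048),o(355,310,.048),o(150,350,.048)]);print(P.round(4),P.mean(0))
for i in range(4):
  e=P[(i+1)%4]-P[i]; print(np.linalg.norm(e).round(4),np.degrees(np.arctan2(e[1],e[0])))
for n,a in dict(L0=(28,0,.04),L1=(108,532,.04),R1=(505,543,.04),R0=(520,0,.04),F0=(403,0,.052),F1=(407,548,.052),G1=(437,548,.052)).items(): print(n,o(*a).round(4))
X=cloud(C); m=(X[...,2]>.035)&(X[...,2]<.045); print(m.sum(),np.nanmedian(X[...,2][m]))
for n in ['scene','side']:
  C=cap(n);X=cloud(C);m=(abs(X[...,0]-.6)<.2)&(abs(X[...,1]-.06)<.2)&(X[...,2]>.03)&(X[...,2]<.12)
  Y=X[m];print(n,Y.shape,Y.min(0),Y.max(0)); h=Y[Y[:,2]>.06]; print(h[:60:2].round(3))
  m2=abs(Y[:,2]-.04)<.004;q=Y[m2][:,:2].astype(np.float32); r=cv2.minAreaRect(q); print(r)
E
```

```text
[[0.5053 0.1267]
 [0.5934 0.1435]
 [0.6119 0.0459]
 [0.5231 0.029 ]] [0.55842459 0.0862467 ]
0.0897 10.790914430834237
0.0993 -79.26946983698403
0.0904 -169.2302069483246
0.0993 100.2922975777203
L0 [0.4929 0.1611]
L1 [ 0.4863 -0.059 ]
R1 [ 0.6751 -0.0644]
R0 [0.6806 0.1612]
F0 [0.6374 0.1584]
F1 [ 0.6299 -0.0617]
G1 [ 0.6437 -0.0617]
32557 0.04012128009938862
scene (3831, 3) [ 0.4813151  -0.0659253   0.03001178] [0.7999571 0.2575737 0.1175053]
[[0.8   0.127 0.091]
 [0.793 0.135 0.087]
 [0.795 0.127 0.09 ]
 [0.798 0.121 0.091]
 [0.783 0.135 0.087]
 [0.785 0.128 0.09 ]
 [0.787 0.12  0.093]
 [0.799 0.117 0.089]
 [0.771 0.134 0.089]
 [0.778 0.131 0.087]
 [0.782 0.125 0.088]
 [0.786 0.119 0.09 ]
 [0.791 0.115 0.089]
 [0.796 0.11  0.089]
 [0.763 0.131 0.09 ]
 [0.772 0.13  0.086]
 [0.776 0.124 0.088]
 [0.781 0.119 0.088]
 [0.789 0.117 0.085]
 [0.791 0.11  0.088]
 [0.794 0.104 0.089]
 [0.757 0.135 0.087]
 [0.759 0.127 0.09 ]
 [0.767 0.125 0.087]
 [0.77  0.119 0.089]
 [0.775 0.114 0.089]
 [0.78  0.109 0.089]
 [0.785 0.104 0.089]
 [0.791 0.101 0.088]
 [0.795 0.095 0.089]]
((0.6414270401000977
[... 208 characters left out ...]
0.096]
 [0.791 0.05  0.097]
 [0.784 0.049 0.098]
 [0.794 0.062 0.098]
 [0.788 0.058 0.097]
 [0.784 0.054 0.096]
 [0.777 0.052 0.097]
 [0.771 0.049 0.097]
 [0.798 0.063 0.094]
 [0.791 0.061 0.094]
 [0.783 0.06  0.096]
 [0.775 0.06  0.097]
 [0.771 0.055 0.096]
 [0.773 0.043 0.09 ]
 [0.766 0.042 0.091]
 [0.795 0.062 0.09 ]
 [0.79  0.058 0.09 ]
 [0.781 0.059 0.092]
 [0.771 0.06  0.094]
 [0.772 0.049 0.09 ]
 [0.767 0.046 0.089]
 [0.798 0.078 0.093]
 [0.795 0.071 0.091]
 [0.79  0.068 0.09 ]
 [0.784 0.065 0.09 ]
 [0.781 0.059 0.089]
 [0.775 0.057 0.089]
 [0.766 0.058 0.091]
 [0.766 0.048 0.086]]
((0.641582727432251, 0.06184585392475128), (0.25368818640708923, 0.3117443025112152), 88.48439025878906)
```

send_rows:
  targets:
    - [[0,0,-0.012],[0,0,0]]
    - [[0,0,-0.024],[0,0,0]]
    - [[0,0,-0.036],[0,0,0]]
    - [[0,0,-0.048],[0,0,0]]
    - [[0,0,-0.06],[0,0,0]]
    - [[0,0,-0.068],[0,0,0]]
    - [[0,0,-0.075],[0,0,0]]
    - [[0,0,-0.08],[0,0,0]]
    - [[0,0,-0.08],[0,0,0]]
    - [[0,0,-0.08],[0,0,0]]
  grip: 0.2
  newtons: 30

```text
clock: 1.28
eef_pos: [0.675, 0.0801, 0.2453]
tool_rot: [[0.0, 1.0, 0.0], [-0.0, 0.0, -1.0], [-1.0, 0.0, 0.0]]
contact_force: [-0.1, 0.1, 0.5]
finger_gap: 0.0513
```

```bash
python3 - <<'E'
from h import *
C=cap('wrist'); im=C[0]['color'][:,:,::-1]
cv2.imwrite('pics/w2.png',cv2.resize(im,None,fx=1.55,fy=1.55,interpolation=cv2.INTER_CUBIC))
s=sensors.observe();print(s['eef_pos'],s['finger_gap'],s['contact_force'])
E
```

```text
[0.67502955 0.07977537 0.24529799] 0.05093051267709087 [-0.15161104 -0.33039844  0.36564554]
```

View pics/w2.png

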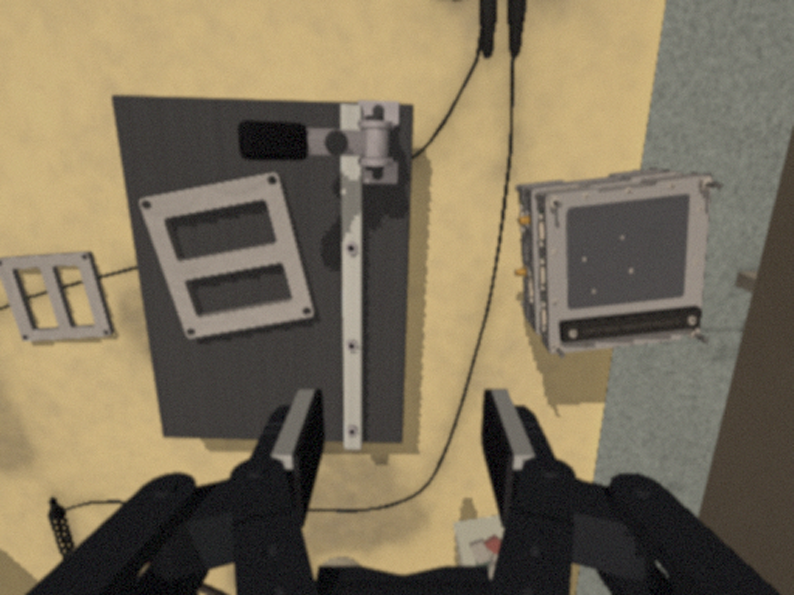

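```bash
python3 - <<'E'
from h import *
C=cap('wrist')
o=lambda x,y,z: onz(C,x/1.55-.2,y/1.55-.2,z)[:2]
for n,a in dict(LF=(113,95,.04),RF=(412,104,.04),RN=(401,443,.04),LN=(163,437,.04),f0=(340,103,.052),f1=(344,448,.052),p0=(138,200,.048),p1=(278,172,.048),p2=(314,318,.048),p3=(189,339,.048)).items(): print(n,o(*a).round(4))
P=np.array([o(138,200,.048),o(278,172,.048),o(314,318,.048),o(189,339,.048)]);print(P.mean(0),[np.linalg.norm(P[i]-P[i-1]) for i in range(4)])
for x,y in [(275,140),(250,140),(300,140),(335,143),(320,140)]: print(pt(C,int(x/1.55),int(y/1.55)).round(4))
for n in ['scene','side']:
  X=cloud(cap(n)); m=(X[...,0]>.55)&(X[...,0]<.69)&(X[...,1]>.12)&(X[...,1]<.2)&(X[...,2]>.06)&(X[...,2]<.16); print(n,X[m][::3].round(3).tolist())
E
```

```text
LF [0.4937 0.1891]
RF [0.6807 0.184 ]
RN [ 0.6737 -0.065 ]
LN [ 0.4855 -0.0596]
f0 [0.6369 0.1838]
f1 [ 0.6299 -0.0613]
p0 [0.5022 0.1255]
p1 [0.595  0.1431]
p2 [0.6123 0.0435]
p3 [0.5217 0.0274]
[0.5578059  0.08489504] [np.float64(0.09991547513815081), np.float64(0.09446059605511078), np.float64(0.10106544133420076), np.float64(0.09202837450470175)]
[0.6098 0.1627 0.1099]
[0.5994 0.1627 0.1175]
[0.6207 0.1627 0.1015]
[0.638  0.1611 0.091 ]
[0.6297 0.1627 0.0914]
scene [[0.598, 0.172, 0.116], [0.594, 0.167, 0.116], [0.604, 0.164, 0.113], [0.59, 0.163, 0.116], [0.595, 0.154, 0.118], [0.616, 0.163, 0.103], [0.595, 0.164, 0.109], [0.596, 0.151, 0.115], [0.613, 0.154, 0.105], [0.634, 0.161, 0.092], [0.658, 0.171, 0.075], [0.589, 0.153, 0.114], [0.605, 0.155, 0.105], [0.617, 0.154, 0.099], [0.64, 0.157, 0.087], [0.661, 0.164, 0.073], [0.605, 0.156, 0.1], [0.618, 0.154, 0.095], [0.634, 0.156, 0.086], [0.652, 0.161, 0.075], [0.611, 0.157, 0.093], [0.627, 0.159, 0.084], [0.64, 0.158, 0.078], [0.652, 0.156, 0.073], [0.66, 0.149, 0.073], [0.648, 0.171, 0.063], [0.649, 0.158, 0.069], [0.657, 0.
[... 605 characters left out ...]
[0.615, 0.172, 0.098], [0.606, 0.171, 0.1], [0.658, 0.152, 0.075], [0.63, 0.171, 0.091], [0.621, 0.17, 0.093], [0.656, 0.163, 0.077], [0.643, 0.166, 0.082], [0.63, 0.168, 0.086], [0.656, 0.163, 0.074], [0.64, 0.17, 0.081], [0.632, 0.166, 0.081], [0.663, 0.174, 0.075], [0.655, 0.169, 0.074], [0.643, 0.171, 0.078], [0.649, 0.15, 0.066], [0.625, 0.162, 0.078], [0.661, 0.172, 0.071], [0.652, 0.169, 0.072], [0.65, 0.159, 0.067], [0.624, 0.168, 0.078], [0.661, 0.177, 0.07], [0.653, 0.174, 0.071], [0.649, 0.165, 0.067], [0.626, 0.166, 0.073], [0.619, 0.161, 0.072], [0.657, 0.178, 0.069], [0.649, 0.174, 0.068], [0.622, 0.167, 0.071], [0.668, 0.174, 0.06], [0.653, 0.174, 0.064], [0.62, 0.166, 0.068]]
```

send_rows:
  targets:
    - [[0.0,-0.018,0.011],[0.3,0,0]]
    - [[0,-0.036,0.022],[0.6,0,0]]
    - [[0.01,-0.054,0.033],[0.9,0,0]]
    - [[0.03,-0.072,0.044],[1.2,0,0]]
    - [[0.05,-0.09,0.055],[1.5,0,0]]
    - [[0.07,-0.108,0.066],[1.7,0,0]]
    - [[0.09,-0.12,0.074],[1.7,0,0]]
    - [[0.11,-0.13,0.0785],[1.7,0,0]]
    - [[0.125,-0.13,0.0785],[1.7,0,0]]
    - [[0.135,-0.13,0.0785],[1.7,0,0]]

```text
clock: 2.32
eef_pos: [0.5435, 0.001, 0.1085]
tool_rot: [[-0.002, 1.0, -0.031], [0.0, -0.031, -1.0], [-1.0, -0.002, -0.0]]
contact_force: [-0.5, -0.3, -0.5]
finger_gap: 0.051
```

```bash
python3 - <<'E'
from h import *
C=cap('wrist'); im=C[0]['color'][:,:,::-1]
cv2.imwrite('pics/w3.png',cv2.resize(im,None,fx=1.55,fy=1.55,interpolation=cv2.INTER_CUBIC))
s=sensors.observe();print(s['eef_pos'],s['finger_gap'],s['contact_force'])
E
```

```text
[0.54305238 0.00126767 0.10714437] 0.05139745648489885 [-1.41938293  0.20281478 -1.41502574]
```

View pics/w3.png

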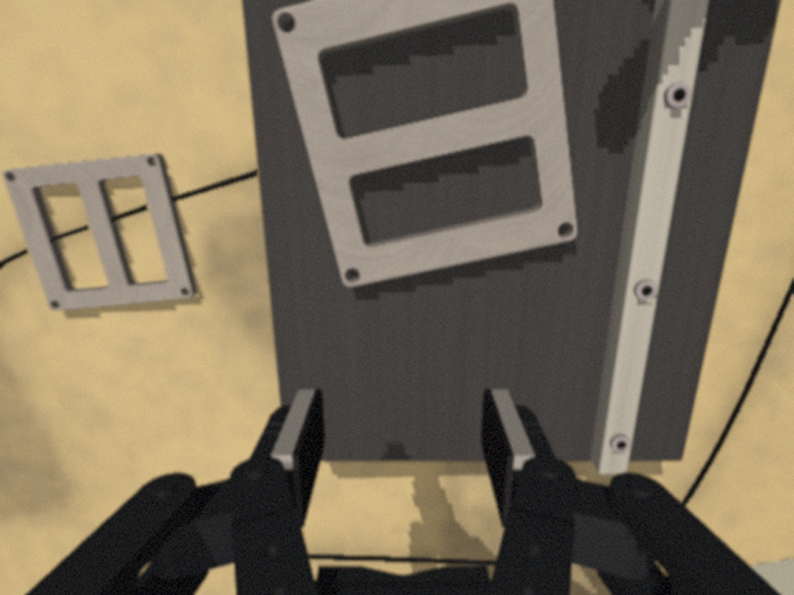

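send_rows:
  targets:
    - [[0.01,0,0],[0,0,0]]
    - [[0.02,0,0],[0,0,0]]
    - [[0.03,0,0],[0,0,0]]
    - [[0.038,0,0],[0,0,0]]
    - [[0.044,0,0],[0,0,0]]
    - [[0.048,0,0],[0,0,0]]
    - [[0.05,0,0],[0,0,0]]
    - [[0.051,0,0],[0,0,0]]
    - [[0.052,0,0],[0,0,0]]
    - [[0.052,0,0],[0,0,0]]

```text
clock: 3.2
eef_pos: [0.5452, 0.0015, 0.0586]
tool_rot: [[0.001, 1.0, -0.03], [-0.0, -0.03, -1.0], [-1.0, 0.001, 0.0]]
contact_force: [0.1, -1.1, -0.4]
finger_gap: 0.0513
```

```bash
python3 - <<'E'
from h import *
C=cap('wrist'); im=C[0]['color'][:,:,::-1]
cv2.imwrite('pics/w4.png',cv2.resize(im,None,fx=1.55,fy=1.55,interpolation=cv2.INTER_CUBIC))
s=sensors.observe();print(s['eef_pos'],s['finger_gap'],s['contact_force'])
X=cloud(C); 
for u,v in [(200,252),(205,252),(192,256),(318,252),(325,256)]: print(u,v,X[v,u])
X=cloud(cap('side','d4.png'));cv2.imwrite('pics/d4.png',cv2.resize(cv2.imread('pics/d4.png')[140:250,150:290],None,fx=5,fy=5,interpolation=cv2.INTER_CUBIC))
E
```

```text
[0.54525441 0.00147611 0.05867394] 0.05100496386184133 [-0.35691731  0.85648907 -0.48964832]
200 252 [0.51726793 0.01284677 0.05338646]
205 252 [0.51958756 0.01264996 0.05314869]
192 256 [0.51415167 0.01273154 0.05683781]
318 252 [0.57315679 0.01129107 0.05351101]
325 256 [0.57581942 0.01097197 0.05689435]
```

View pics/w4.png

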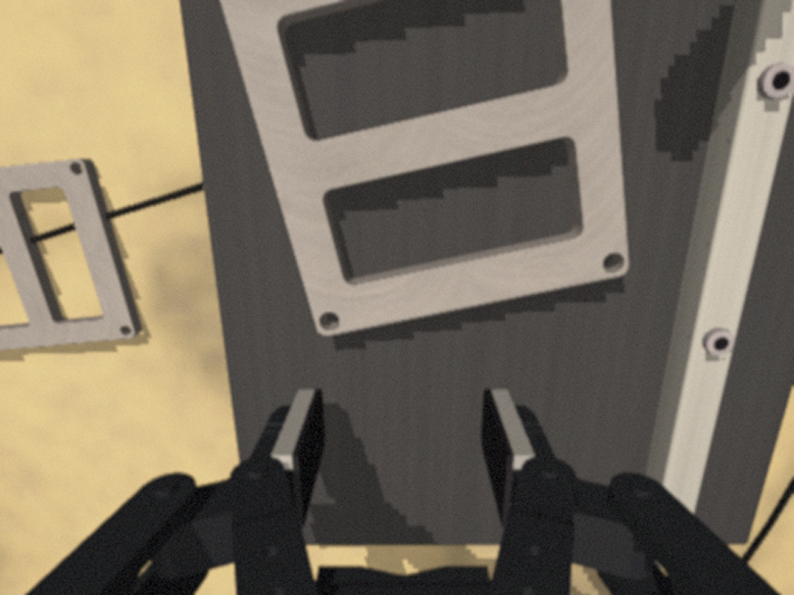

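View pics/d4.png

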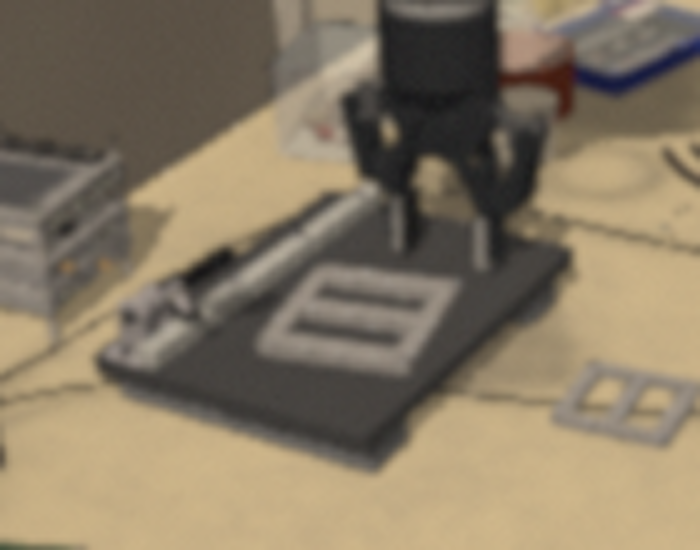

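send_rows:
  targets:
    - [[0.0,0.005,0],[0,0,0]]
    - [[0,0.01,0],[0,0,0]]
    - [[0,0.013,0],[0,0,0]]
    - [[0.003,0.013,0],[0,0,0]]
    - [[0.005,0.013,0],[0,0,0]]
    - [[0.006,0.013,0],[0,0,0]]
    - [[0.007,0.013,0],[0,0,0]]
    - [[0.008,0.013,0],[0,0,0]]
    - [[0.0085,0.013,0],[0,0,0]]
    - [[0.0085,0.013,0],[0,0,0]]

```text
clock: 4.13
eef_pos: [0.5577, 0.0012, 0.0508]
tool_rot: [[-0.002, 1.0, -0.029], [0.0, -0.029, -1.0], [-1.0, -0.002, -0.0]]
contact_force: [-4.3, 0.3, 6.2]
finger_gap: 0.0511
```

```bash
python3 - <<'E'
from h import *
C=cap('wrist'); X=cloud(C)
s=sensors.observe();print(s['eef_pos'],s['finger_gap'],s['contact_force'])
for u,v in [(200,252),(205,252),(192,256),(318,252),(325,256)]: print(u,v,X[v,u])
E
```

```text
[0.5576861  0.0012033  0.05079454] 0.05101103039642433 [-3.60376375 -0.15239031  7.60977856]
200 252 [0.52965145 0.01240237 0.04533658]
205 252 [0.53196279 0.01217142 0.04502944]
192 256 [0.5266031  0.01243122 0.04906697]
318 252 [0.58567402 0.01086701 0.04535902]
325 256 [0.58832648 0.01060904 0.04885398]
```

send_rows:
  targets:
    - [[-0.0035,0,0],[0,0,0]]
    - [[-0.0035,0,-0.008],[0,0,0]]
    - [[-0.0035,0,-0.014],[0,0,0]]
    - [[-0.0035,0,-0.019],[0,0,0]]
    - [[-0.0035,0,-0.024],[0,0,0]]
    - [[-0.0035,0,-0.029],[0,0,0]]
    - [[-0.0035,0,-0.034],[0,0,0]]
    - [[-0.0035,0,-0.038],[0,0,0]]
    - [[-0.0035,0,-0.041],[0,0,0]]
    - [[-0.0035,0,-0.042],[0,0,0]]

```text
clock: 5.02
eef_pos: [0.5591, 0.0437, 0.0532]
tool_rot: [[-0.0, 1.0, -0.029], [0.0, -0.029, -1.0], [-1.0, -0.0, -0.0]]
contact_force: [-0.5, -0.7, 0.2]
finger_gap: 0.0511
```

```bash
python3 - <<'E'
from h import *
C=cap('wrist'); im=C[0]['color'][:,:,::-1]
cv2.imwrite('pics/w5.png',cv2.resize(im,None,fx=1.55,fy=1.55,interpolation=cv2.INTER_CUBIC))
s=sensors.observe();print(s['eef_pos'],s['finger_gap'],s['contact_force'])
E
```

```text
[0.55916874 0.043644   0.05323642] 0.05132387881834912 [ 1.44275775 -0.09264318  0.24164297]
```

View pics/w5.png

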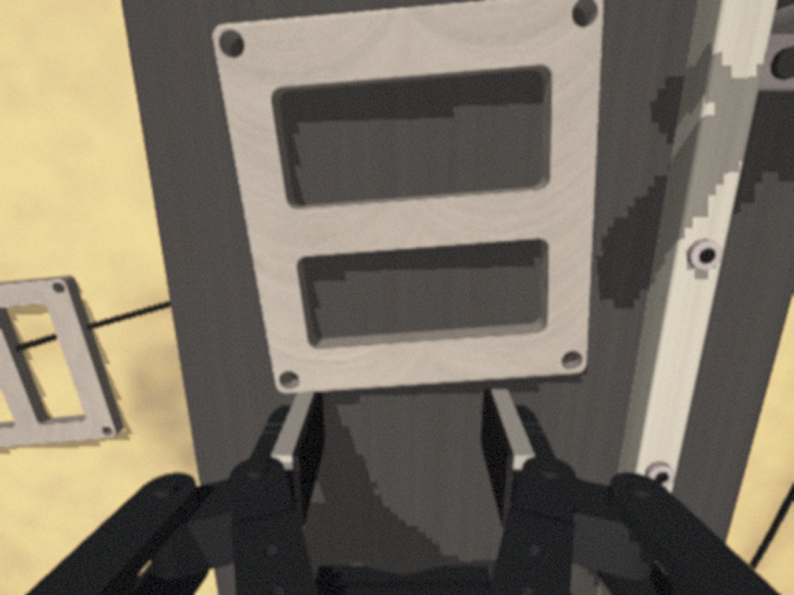

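send_rows:
  targets:
    - [[0,0,-0.004],[0,0,0]]
    - [[0,0,-0.009],[0,0,0]]
    - [[0,0,-0.014],[0,0,0]]
    - [[0,0,-0.019],[0,0,0]]
    - [[0,0,-0.024],[0,0,0]]
    - [[0,0,-0.029],[0,0,0]]
    - [[0,0,-0.034],[0,0,0]]
    - [[0,0,-0.038],[0,0,0]]
    - [[0,0,-0.041],[0,0,0]]
    - [[0,0,-0.042],[0,0,0]]

```text
clock: 5.9
eef_pos: [0.5604, 0.0857, 0.0533]
tool_rot: [[-0.0, 1.0, -0.029], [0.0, -0.029, -1.0], [-1.0, -0.0, -0.0]]
contact_force: [-0.0, -0.6, 0.2]
finger_gap: 0.0511
```

```bash
python3 - <<'E'
from h import *
C=cap('wrist'); im=C[0]['color'][:,:,::-1]
cv2.imwrite('pics/w6.png',cv2.resize(im,None,fx=1.55,fy=1.55,interpolation=cv2.INTER_CUBIC))
s=sensors.observe();print(s['eef_pos'],s['finger_gap'],s['contact_force'])
D=cap('side'); cv2.imwrite('pics/d6.png',cv2.resize(D[0]['color'][140:250,150:290,::-1],None,fx=5,fy=5,interpolation=cv2.INTER_CUBIC))
E
```

```text
[0.56047107 0.08558792 0.05333881] 0.051510606667633886 [ 0.05043775  0.07070888 -0.40954863]
```

View pics/w6.png

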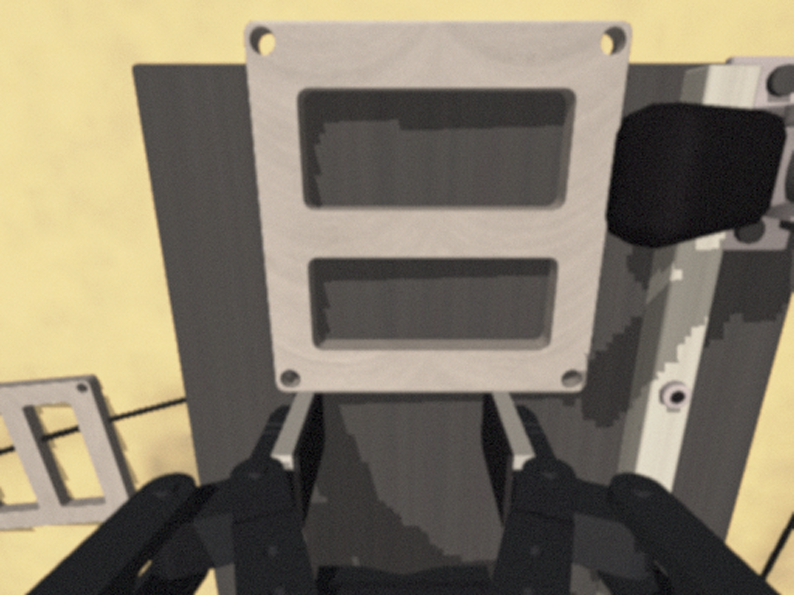

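View pics/d6.png

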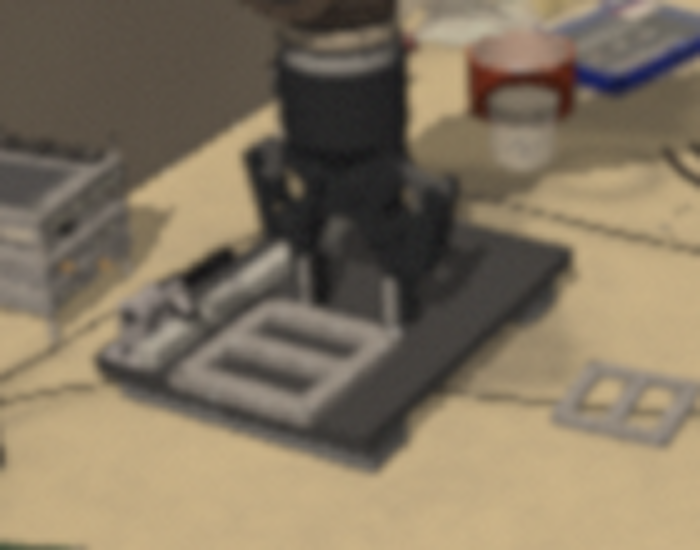

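```bash
python3 - <<'E'
from h import *
C=cap('wrist')
o=lambda x,y,z: onz(C,x/1.55-.2,y/1.55-.2,z)[:2]
P=[o(*a) for a in [(247,22,.048),(632,23,.048),(583,391,.048),(277,391,.048)]]
print(np.round(P,4),np.mean(P,0)); print(o(134,65,.04),o(240,65,.04),o(690,65,.04))
E
```

```text
[[0.5263 0.1964]
 [0.6188 0.1935]
 [0.616  0.0942]
 [0.5223 0.0969]] [0.57083621 0.14524179]
[0.4932345  0.18903195] [0.52092927 0.18823165] [0.63843754 0.18483596]
```

send_rows:
  targets:
    - [[0,0,-0.003],[0,0,0]]
    - [[0,0,-0.007],[0,0,0]]
    - [[0,0,-0.011],[0,0,0]]
    - [[0,0,-0.014],[0,0,0]]
    - [[0,0,-0.016],[0,0,0]]
    - [[0,0,-0.018],[0,0,0]]
    - [[0,0,-0.019],[0,0,0]]
    - [[0,0,-0.02],[0,0,0]]
    - [[0,0,-0.02],[0,0,0]]
    - [[0,0,-0.02],[0,0,0]]

```text
clock: 6.88
eef_pos: [0.561, 0.1052, 0.0533]
tool_rot: [[-0.0, 1.0, -0.03], [0.0, -0.03, -1.0], [-1.0, -0.0, -0.0]]
contact_force: [0.6, -1.4, 0.2]
finger_gap: 0.0511
```

```bash
python3 - <<'E'
from h import *
C=cap('wrist'); im=C[0]['color'][:,:,::-1]
cv2.imwrite('pics/w7.png',cv2.resize(im,None,fx=1.55,fy=1.55,interpolation=cv2.INTER_CUBIC))
s=sensors.observe();print(s['eef_pos'],s['finger_gap'],s['contact_force'])
E
```

```text
[0.56102174 0.10518412 0.05327597] 0.05151126004126216 [-0.4045531  -0.43845454  1.79956142]
```

View pics/w7.png

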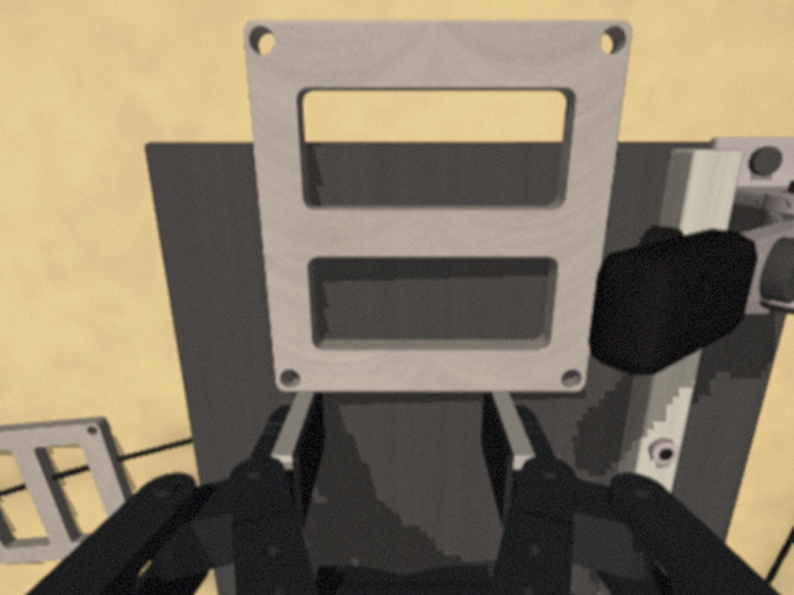

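send_rows:
  targets:
    - [[0,0,0.008],[0,0,0]]
    - [[0,0,0.015],[0,0,0]]
    - [[-0.02,0,0.015],[0,0,0]]
    - [[-0.04,0,0.015],[0,0,0]]
    - [[-0.06,-0.01,0.015],[0,0,0]]
    - [[-0.08,-0.02,0.01],[6,0,0]]
    - [[-0.08,-0.03,0.0],[12,0,0]]
    - [[-0.08,-0.04,-0.01],[18,0,0]]
    - [[-0.08,-0.05,-0.02],[24,0,0]]
    - [[-0.08,-0.065,-0.03],[30,0,0]]

```text
clock: 7.77
eef_pos: [0.4972, 0.1366, 0.1337]
tool_rot: [[0.001, 0.847, -0.531], [0.0, -0.531, -0.847], [-1.0, 0.001, -0.001]]
contact_force: [-0.9, 0.8, 0.3]
finger_gap: 0.0513
```

```bash
python3 - <<'E'
from h import *
s=sensors.observe();print(s['eef_pos'],s['q'],s['contact_force'])
E
```

```text
[0.49722294 0.13657048 0.13374707] [ 4.07570452e+00  3.34972534e+00  1.17767220e+02 -4.20530346e-03
  5.88080953e+01  3.61414358e+01] [-0.90320565  0.79185761  0.27009462]
```

send_rows:
  targets:
    - [[0,-0.001,-0.002],[6,0,0]]
    - [[0,-0.002,-0.004],[12,0,0]]
    - [[0,-0.004,-0.007],[18,0,0]]
    - [[0,-0.006,-0.01],[24,0,0]]
    - [[0,-0.008,-0.013],[30,0,0]]
    - [[0,-0.009,-0.015],[36,0,0]]
    - [[0,-0.009,-0.015],[42,0,0]]
    - [[0,-0.009,-0.015],[48,0,0]]
    - [[0,-0.009,-0.015],[54,0,0]]
    - [[0,-0.009,-0.015],[60,0,0]]

```text
clock: 8.6
eef_pos: [0.4972, 0.1538, 0.1333]
tool_rot: [[-0.0, -0.036, -0.999], [-0.0, -0.999, 0.036], [-1.0, 0.0, 0.0]]
contact_force: [-0.9, -0.5, -0.1]
finger_gap: 0.0514
```

```bash
python3 - <<'E'
from h import *
C=cap('wrist'); im=C[0]['color'][:,:,::-1]
cv2.imwrite('pics/w8.png',cv2.resize(im,None,fx=1.55,fy=1.55,interpolation=cv2.INTER_CUBIC))
s=sensors.observe();print(s['eef_pos'],s['tool_rot'],s['finger_gap'],s['contact_force'])
E
```

```text
[0.49723929 0.15379293 0.13330153] [[-1.14781843e-05 -3.87949147e-02 -9.99247194e-01]
 [-6.83290736e-05 -9.99247192e-01  3.87949154e-02]
 [-9.99999998e-01  6.87229303e-05  8.81872281e-06]] 0.050995824449143 [ 0.67364257  0.45697346 -0.10502629]
```

View pics/w8.png

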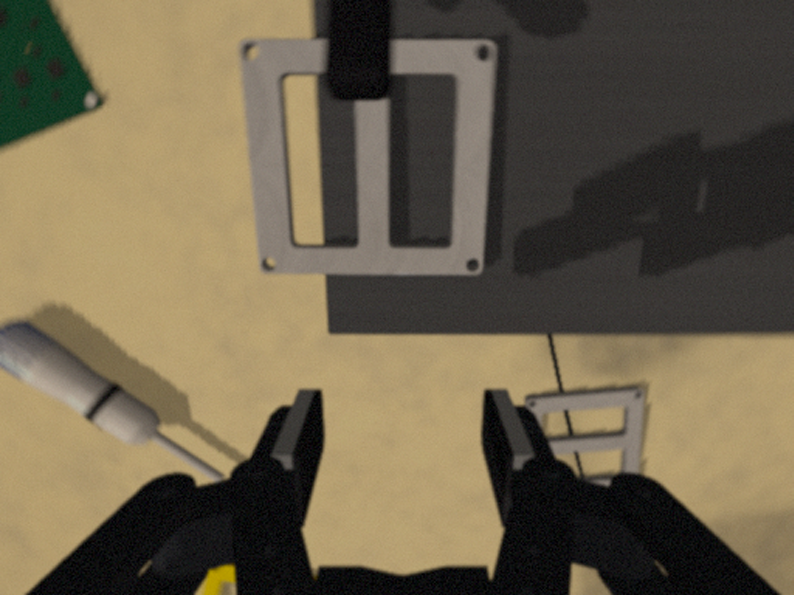

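send_rows:
  targets:
    - [[0.01,-0.004,0],[-0.2,0,0]]
    - [[0.02,-0.008,0],[-0.4,0,0]]
    - [[0.03,-0.008,0],[-0.4,0,0]]
    - [[0.04,-0.008,0],[-0.4,0,0]]
    - [[0.05,-0.008,0],[-0.4,0,0]]
    - [[0.06,-0.008,0],[-0.4,0,0]]
    - [[0.07,-0.008,0],[-0.4,0,0]]
    - [[0.076,-0.008,0],[-0.4,0,0]]
    - [[0.0795,-0.008,0],[-0.4,0,0]]
    - [[0.0795,-0.008,0],[-0.4,0,0]]

```text
clock: 9.48
eef_pos: [0.4969, 0.1624, 0.0528]
tool_rot: [[-0.002, -0.023, -1.0], [-0.0, -1.0, 0.023], [-1.0, 0.0, 0.002]]
contact_force: [-0.0, -0.5, 0.5]
finger_gap: 0.0513
```

```bash
python3 - <<'E'
from h import *
C=cap('wrist'); im=C[0]['color'][:,:,::-1]
cv2.imwrite('pics/w9.png',cv2.resize(im,None,fx=1.55,fy=1.55,interpolation=cv2.INTER_CUBIC))
s=sensors.observe();print(s['eef_pos'],s['tool_rot'],s['finger_gap'],s['contact_force'])
E
```

```text
[0.49735943 0.16248408 0.05349234] [[-5.73476379e-04 -2.26476257e-02 -9.99743345e-01]
 [-5.54892610e-05 -9.99743507e-01  2.26476612e-02]
 [-9.99999834e-01  6.84629181e-05  5.72072587e-04]] 0.051361703931941914 [ 0.04547412 -0.68004898 -0.378981  ]
```

View pics/w9.png

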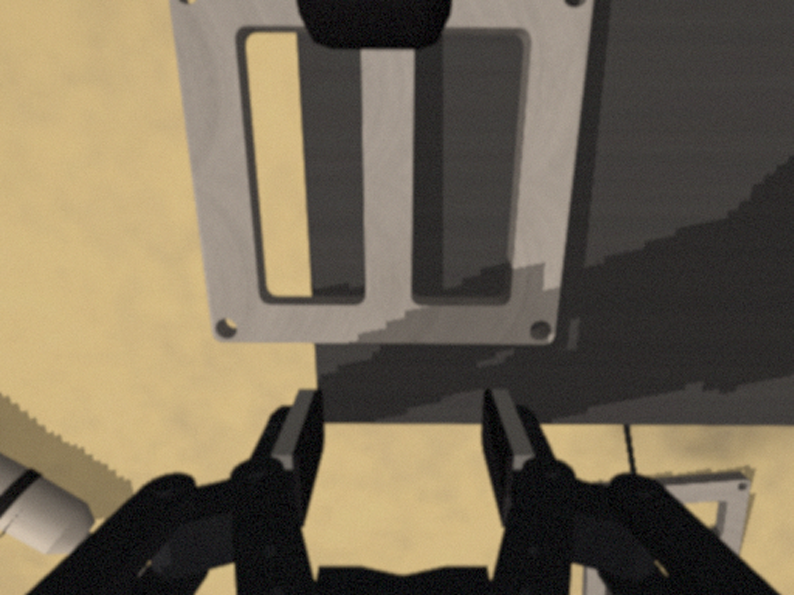

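send_rows:
  targets:
    - [[0,0,-0.006],[0.4,0,0]]
    - [[0,0,-0.01],[0.4,0,0]]
    - [[0,0,-0.014],[0.4,0,0]]
    - [[0,0,-0.018],[0.4,0,0]]
    - [[0,0,-0.022],[0.4,0,0]]
    - [[0,0,-0.026],[0.4,0,0]]
    - [[0,0,-0.029],[0.4,0,0]]
    - [[0,0,-0.031],[0.4,0,0]]
    - [[0,0,-0.032],[0.4,0,0]]
    - [[0,0,-0.032],[0.4,0,0]]

```text
clock: 10.37
eef_pos: [0.5297, 0.1618, 0.0538]
tool_rot: [[0.0, -0.03, -1.0], [0.0, -1.0, 0.03], [-1.0, -0.0, -0.0]]
contact_force: [-0.9, -0.1, -0.8]
finger_gap: 0.0513
```

```bash
python3 - <<'E'
from h import *
C=cap('wrist'); im=C[0]['color'][:,:,::-1]
cv2.imwrite('pics/w10.png',cv2.resize(im,None,fx=1.55,fy=1.55,interpolation=cv2.INTER_CUBIC))
s=sensors.observe();print(s['eef_pos'],s['tool_rot'],s['finger_gap'],s['contact_force'])
D=cap('side'); cv2.imwrite('pics/d10.png',cv2.resize(D[0]['color'][140:250,150:290,::-1],None,fx=5,fy=5,interpolation=cv2.INTER_CUBIC))
E
```

```text
[0.52970668 0.16176244 0.05377489] [[ 7.40669564e-04 -2.96807649e-02 -9.99559155e-01]
 [ 2.13105106e-05 -9.99559428e-01  2.96807889e-02]
 [-9.99999725e-01 -4.32847729e-05 -7.39710734e-04]] 0.051393238436954924 [ 0.11357834 -0.41376704  0.07144688]
```

View pics/w10.png

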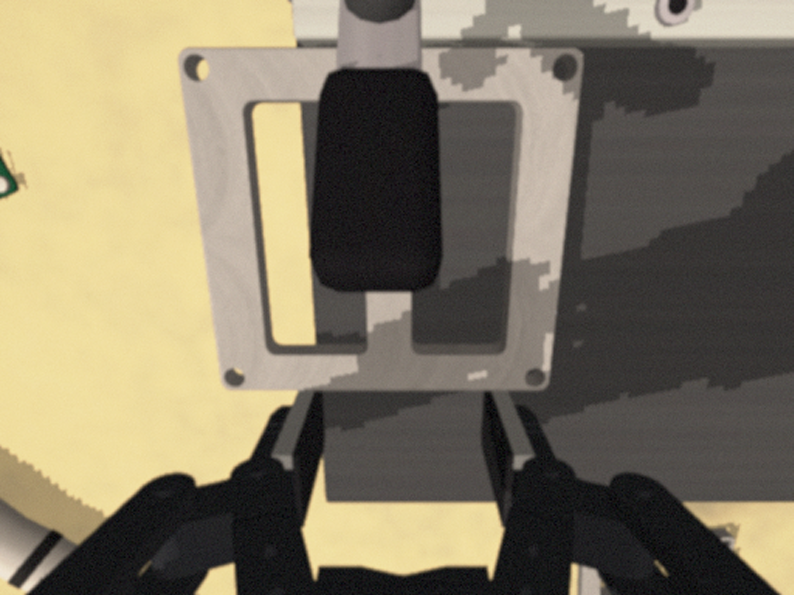

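View pics/d10.png

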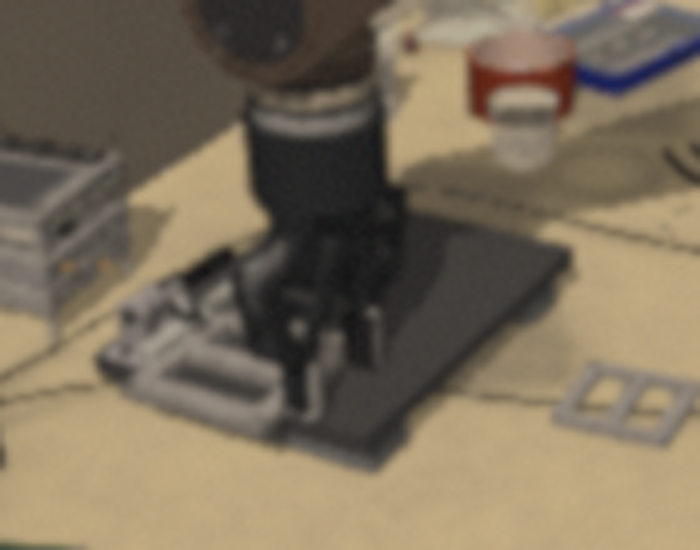

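Nearly flush (fence top edge at row ~40, plate edge at row ~47). Creep the last few mm.

send_rows:
  targets:
    - [[0,0,-0.001],[0,0,0]]
    - [[0,0,-0.002],[0,0,0]]
    - [[0,0,-0.0025],[0,0,0]]
    - [[0,0,-0.003],[0,0,0]]
    - [[0,0,-0.0035],[0,0,0]]
    - [[0,0,-0.004],[0,0,0]]
    - [[0,0,-0.0045],[0,0,0]]
    - [[0,0,-0.005],[0,0,0]]
    - [[0,0,-0.005],[0,0,0]]
    - [[0,0,-0.005],[0,0,0]]

```text
clock: 11.3
eef_pos: [0.531, 0.1617, 0.0536]
tool_rot: [[-0.01, -0.029, -1.0], [-0.001, -1.0, 0.029], [-1.0, 0.001, 0.01]]
contact_force: [-10.7, -0.5, 9.0]
finger_gap: 0.0513
```

```bash
python3 - <<'E'
from h import *
C=cap('wrist'); im=C[0]['color'][:,:,::-1]
cv2.imwrite('pics/w11.png',cv2.resize(im,None,fx=1.55,fy=1.55,interpolation=cv2.INTER_CUBIC))
s=sensors.observe();print(s['eef_pos'],s['tool_rot'],s['finger_gap'],s['contact_force'])
E
```

```text
[0.5309957  0.16174275 0.05359458] [[-1.00084317e-02 -2.93674161e-02 -9.99518577e-01]
 [-6.64334773e-04 -9.99568225e-01  2.93755270e-02]
 [-9.99949694e-01  9.58017903e-04  9.98460054e-03]] 0.05144432578305336 [-11.41632137   0.02854311   8.95734577]
```

View pics/w11.png

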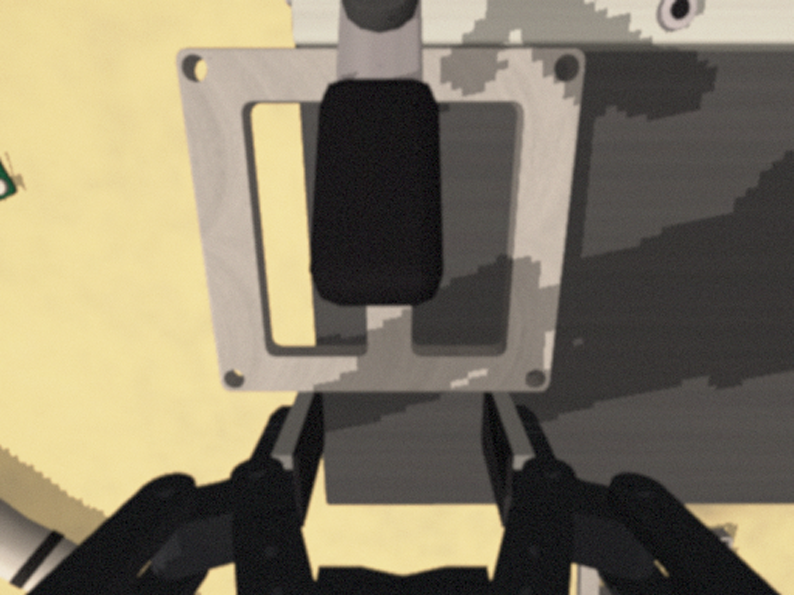

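send_rows:
  targets:
    - [[0,0,0.006],[0,0,0]]
    - [[0,0,0.014],[0,0,0]]
    - [[0,0,0.024],[0,0,0]]
    - [[0,0,0.034],[0,0,0]]
    - [[-0.02,0,0.036],[0,0,0]]
    - [[-0.04,0,0.036],[0,0,0]]
    - [[-0.06,0,0.036],[0,0,0]]
    - [[-0.08,0,0.036],[0,0,0]]
    - [[-0.1,0,0.036],[0,0,0]]
    - [[-0.11,0,0.036],[0,0,0]]

```text
clock: 12.18
eef_pos: [0.4991, 0.1629, 0.1665]
tool_rot: [[0.004, -0.03, -1.0], [0.001, -1.0, 0.03], [-1.0, -0.001, -0.004]]
contact_force: [0.3, 0.6, -0.6]
finger_gap: 0.0511
```

send_rows:
  targets:
    - [[-0.01,0,0],[0,0,0]]
    - [[-0.01,0,0],[0,0,0]]
    - [[-0.01,0,0],[0,0,0]]
    - [[-0.01,0,0],[0,0,0]]
    - [[-0.01,0,0],[0,0,0]]
    - [[-0.01,0,0],[0,0,0]]
    - [[-0.01,0,0],[0,0,0]]
    - [[-0.01,0,0],[0,0,0]]
    - [[-0.01,0,0],[0,0,0]]
    - [[-0.01,0,0],[0,0,0]]
  grip: -1

```text
clock: 13.02
eef_pos: [0.4984, 0.1627, 0.1737]
tool_rot: [[-0.0, -0.03, -1.0], [0.0, -1.0, 0.03], [-1.0, -0.0, 0.0]]
contact_force: [0.2, 0.3, 0.6]
finger_gap: -0.0005
```

```bash
python3 - <<'E'
from h import *
C=cap('wrist'); im=C[0]['color'][:,:,::-1]
cv2.imwrite('pics/w12.png',cv2.resize(im,None,fx=1.55,fy=1.55,interpolation=cv2.INTER_CUBIC))
s=sensors.observe();print(s['eef_pos'],s['tool_rot'],s['finger_gap'],s['contact_force'])
E
```

```text
[0.49845519 0.16271176 0.17376913] [[-1.07485138e-04 -2.96209118e-02 -9.99561199e-01]
 [-3.08420749e-05 -9.99561204e-01  2.96209153e-02]
 [-9.99999994e-01  3.40123496e-05  1.06524403e-04]] 0.00018742178617620238 [-0.16055864  0.63113337  0.05257672]
```

View pics/w12.png

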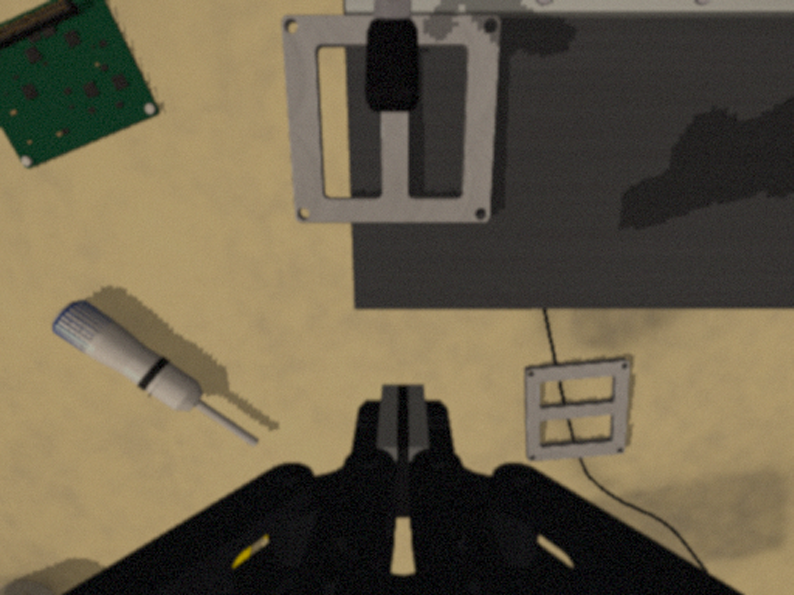

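```bash
python3 - <<'E'
from h import *
C=cap('wrist')
o=lambda x,y,z: onz(C,x/1.55-.2,y/1.55-.2,z)[:2]
P=np.array([o(*a) for a in [(282,15,.048),(502,15,.048),(490,223,.048),(297,223,.048)]])
c=np.array([.6386,.1848]);y=np.array([.0297,.9996]);x=np.array([.9996,-.0297])
L0=o(355,308,.04);print('ledge near-left',L0)
print(P.round(4)); m=P.mean(0)-c; print('plate in corner',m@x,m@y,np.degrees(np.arctan2(*(P[0]-P[3])[::-1])),np.degrees(np.arctan2(*(P[1]-P[0])[::-1])))
for p in [(370,25),(416,25),(367,105),(418,105),(392,60),(392,90),(392,35)]: print(pt(C,int(p[0]/1.55),int(p[1]/1.55)).round(4))
m=o(355,308,.04)
print((P.mean(0)-m)@x-.145,(P.mean(0)-m)@y)
E
```

```text
ledge near-left [0.49276617 0.1890751 ]
[[0.637  0.2128]
 [0.6341 0.1129]
 [0.5399 0.1156]
 [0.5428 0.2153]]
plate in corner -0.04951331911393703 -0.02212067885902142 -1.5389663619534286 -91.66357689926711
[0.6217 0.1706 0.1002]
[0.6311 0.1522 0.0487]
[0.599  0.1771 0.0402]
[0.5983 0.1519 0.0402]
[0.6088 0.1629 0.111 ]
[0.5982 0.1632 0.1181]
[0.6176 0.1627 0.1052]
-0.04861085376094307 -0.02206280897854695
```

send_rows:
  targets:
    - [[0,0,-0.015],[0,0,0]]
    - [[0,0,-0.035],[0,0,0]]
    - [[0,-0.001,-0.055],[0,0,0]]
    - [[0,-0.002,-0.075],[0,0,0]]
    - [[0,-0.003,-0.095],[0,0,0]]
    - [[0,-0.0035,-0.108],[0,0,0]]
    - [[0.005,-0.0035,-0.1115],[0,0,0]]
    - [[0.015,-0.0035,-0.1115],[0,0,0]]
    - [[0.025,-0.0035,-0.1115],[0,0,0]]
    - [[0.03,-0.0035,-0.1115],[0,0,0]]

```text
clock: 13.95
eef_pos: [0.6078, 0.1628, 0.1409]
tool_rot: [[-0.005, -0.029, -1.0], [-0.0, -1.0, 0.029], [-1.0, 0.001, 0.005]]
contact_force: [-0.7, -0.3, 0.1]
finger_gap: 0.0003
```

```bash
python3 - <<'E'
from h import *
C=cap('wrist'); im=C[0]['color'][:,:,::-1]
cv2.imwrite('pics/w13.png',cv2.resize(im,None,fx=1.55,fy=1.55,interpolation=cv2.INTER_CUBIC))
s=sensors.observe();print(s['eef_pos'],s['tool_rot'],s['finger_gap'],s['contact_force'])
D=cap('side'); cv2.imwrite('pics/d13.png',cv2.resize(D[0]['color'][140:250,150:290,::-1],None,fx=5,fy=5,interpolation=cv2.INTER_CUBIC))
E
```

```text
[0.60733462 0.16279176 0.14014058] [[-5.96577851e-03 -2.94284893e-02 -9.99549085e-01]
 [-5.69731844e-04 -9.99566611e-01  2.94324057e-02]
 [-9.99982042e-01  7.45062156e-04  5.94642665e-03]] 3.3544912760872024e-06 [-1.46632297 -0.75687581 -0.72044173]
```

View pics/w13.png

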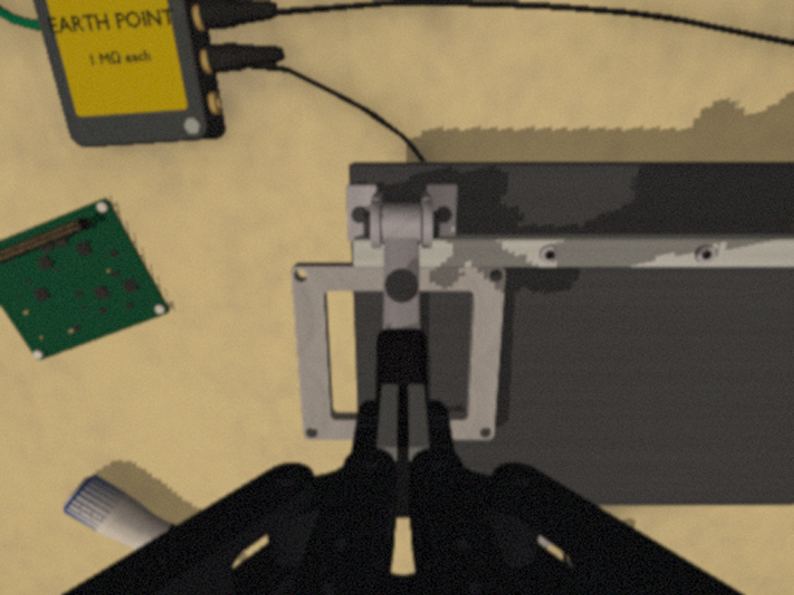

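View pics/d13.png

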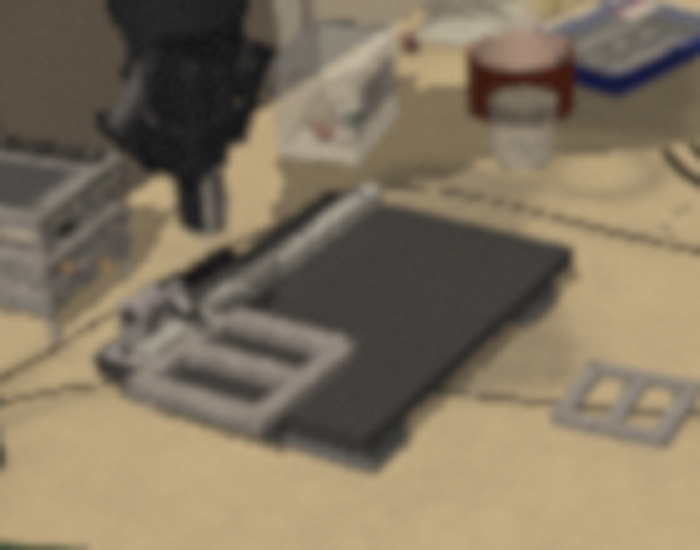

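send_rows:
  targets:
    - [[0.004,0,0],[0,0,0]]
    - [[0.008,0,0],[0,0,0]]
    - [[0.012,0,0],[0,0,0]]
    - [[0.016,0,0.002],[0,0,0]]
    - [[0.02,0,0.003],[0,0,0]]
    - [[0.024,0,0.004],[0,0,0]]
    - [[0.028,0,0.005],[0,0,0]]
    - [[0.032,0,0.006],[0,0,0]]
    - [[0.036,0,0.007],[0,0,0]]
    - [[0.038,0,0.008],[0,0,0]]

```text
clock: 14.88
eef_pos: [0.6016, 0.1632, 0.105]
tool_rot: [[-0.001, -0.03, -1.0], [0.0, -1.0, 0.03], [-1.0, -0.0, 0.001]]
contact_force: [-0.1, 0.4, 4.3]
finger_gap: 0.0002
```

```bash
python3 - <<'E'
from h import *
C=cap('wrist'); im=C[0]['color'][:,:,::-1]
cv2.imwrite('pics/w14.png',cv2.resize(im,None,fx=1.55,fy=1.55,interpolation=cv2.INTER_CUBIC))
s=sensors.observe();print(s['eef_pos'],s['tool_rot'],s['finger_gap'],s['contact_force'])
E
```

```text
[0.60140505 0.16321369 0.1046714 ] [[-8.64052924e-04 -2.96689057e-02 -9.99559408e-01]
 [ 1.29999690e-04 -9.99559776e-01  2.96688042e-02]
 [-9.99999618e-01 -1.04306996e-04  8.67529495e-04]] -0.0001834936748522868 [-0.11107507 -0.37024312  1.71382215]
```

View pics/w14.png

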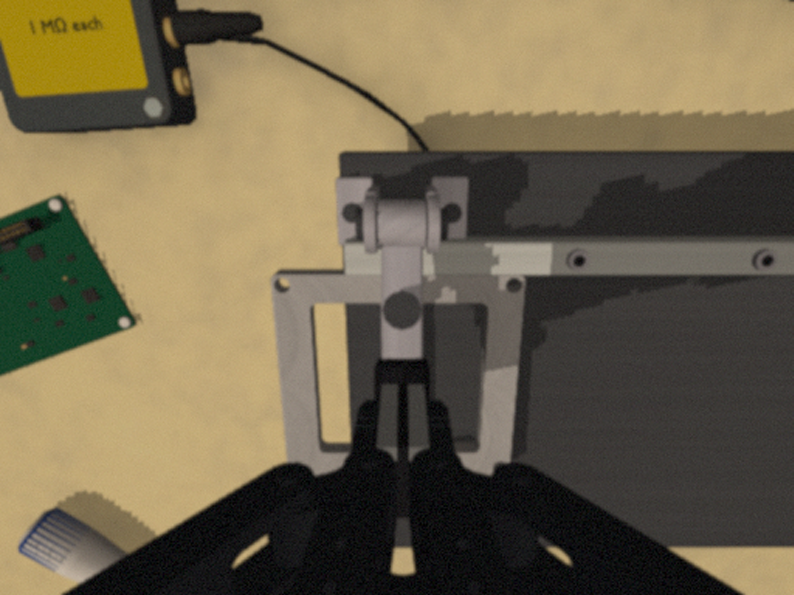

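send_rows:
  targets:
    - [[0.004,0,0],[0,0,0]]
    - [[0.007,0,0.001],[0,0,0]]
    - [[0.01,0,0.001],[0,0,0]]
    - [[0.0125,0,0.002],[0,0,0]]
    - [[0.015,0,0.002],[0,0,0]]
    - [[0.017,0,0.002],[0,0,0]]
    - [[0.018,0,0.002],[0,0,0]]
    - [[0.019,0,0.002],[0,0,0]]
    - [[0.02,0,0.002],[0,0,0]]
    - [[0.02,0,0.002],[0,0,0]]

```text
clock: 15.77
eef_pos: [0.5988, 0.1633, 0.086]
tool_rot: [[-0.004, -0.029, -1.0], [-0.0, -1.0, 0.029], [-1.0, 0.0, 0.004]]
contact_force: [-5.6, 0.3, 8.0]
finger_gap: -0.0002
```

```bash
python3 - <<'E'
from h import *
s=sensors.observe();print(s['eef_pos'],s['finger_gap'],s['contact_force'])
E
```

```text
[0.59877816 0.16331586 0.08597834] -0.00019580345964894364 [-5.62587012  0.2721679   8.03330169]
```

send_rows:
  targets:
    - [[0.0005,0,0],[0,0,0]]
    - [[0.001,0,0],[0,0,0]]
    - [[0.0015,0,0],[0,0,0]]
    - [[0.002,0,0],[0,0,0]]
    - [[0.002,0,0],[0,0,0]]
    - [[0.0025,0,0],[0,0,0]]
    - [[0.0025,0,0],[0,0,0]]
    - [[0.003,0,0],[0,0,0]]
    - [[0.003,0,0],[0,0,0]]
    - [[0.003,0,0],[0,0,0]]

```text
clock: 16.6
eef_pos: [0.5989, 0.1633, 0.0858]
tool_rot: [[-0.005, -0.029, -1.0], [-0.001, -1.0, 0.029], [-1.0, 0.001, 0.005]]
contact_force: [-10.7, -0.8, 20.2]
finger_gap: 0.0004
```

```bash
python3 - <<'E'
from h import *
s=sensors.observe();print(s['eef_pos'],s['finger_gap'],s['contact_force'])
E
```

```text
[0.59888668 0.16331823 0.0857802 ] 0.00039167687115800585 [-10.74081148  -0.79826977  20.20924387]
```

Hard stop reached: 20 N with no further travel. Retract straight up.

send_rows:
  targets:
    - [[-0.003,0,0],[0,0,0]]
    - [[-0.006,0,0],[0,0,0]]
    - [[-0.012,0,0],[0,0,0]]
    - [[-0.02,0,0],[0,0,0]]
    - [[-0.035,0,0],[0,0,0]]
    - [[-0.05,0,0.01],[0,0,0]]
    - [[-0.07,0,0.03],[0,0,0]]
    - [[-0.09,0,0.05],[0,0,0]]
    - [[-0.11,0,0.07],[0,0,0]]
    - [[-0.12,0,0.08],[0,0,0]]

```text
clock: 17.43
eef_pos: [0.5194, 0.1658, 0.2054]
tool_rot: [[0.003, -0.029, -1.0], [0.0, -1.0, 0.029], [-1.0, -0.0, -0.003]]
contact_force: [0.7, 0.1, -0.6]
finger_gap: -0.0001
```

send_rows:
  targets:
    - [[0,0,0],[0,0,0]]
    - [[0,0,0],[0,0,0]]
    - [[0,0,0],[0,0,0]]
    - [[0,0,0],[0,0,0]]
    - [[0,0,0],[0,0,0]]
    - [[0,0,0],[0,0,0]]
    - [[0,0,0],[0,0,0]]
    - [[0,0,0],[0,0,0]]
    - [[0,0,0],[0,0,0]]
    - [[0,0,0],[0,0,0]]

```text
clock: 18.27
eef_pos: [0.5201, 0.1656, 0.2028]
tool_rot: [[-0.0, -0.03, -1.0], [-0.0, -1.0, 0.03], [-1.0, 0.0, 0.0]]
contact_force: [0.1, 0.3, -0.6]
finger_gap: -0.0002
```

```bash
python3 - <<'E'
from h import *
C=cap('wrist'); im=C[0]['color'][:,:,::-1]
cv2.imwrite('pics/w15.png',cv2.resize(im,None,fx=1.55,fy=1.55,interpolation=cv2.INTER_CUBIC))
s=sensors.observe();print(s['eef_pos'],s['contact_force'])
D=cap('side'); cv2.imwrite('pics/d15.png',cv2.resize(D[0]['color'][140:250,150:290,::-1],None,fx=5,fy=5,interpolation=cv2.INTER_CUBIC))
E
```

```text
[0.52010369 0.16554676 0.20283512] [ 0.44758749 -0.45513498 -0.30103304]
```

View pics/w15.png

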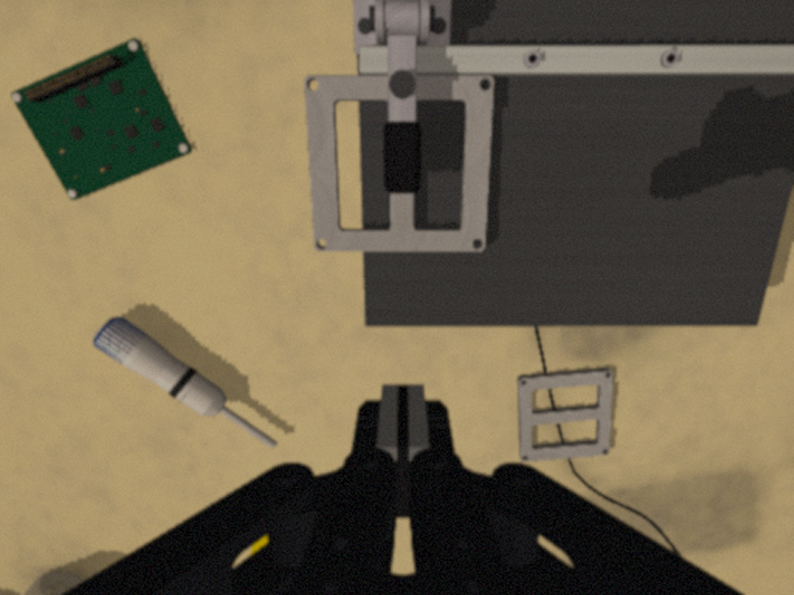

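View pics/d15.png

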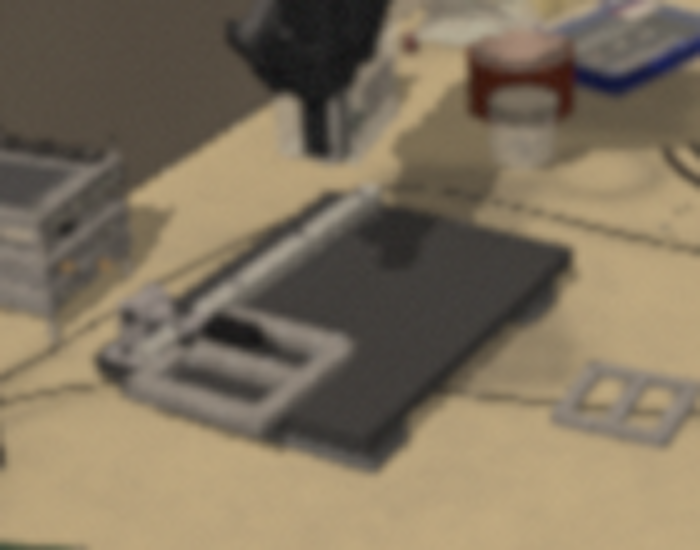

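```bash
python3 - <<'E'
from h import *
C=cap('wrist')
o=lambda x,y,z: onz(C,x/1.55-.2,y/1.55-.2,z)[:2]
P=np.array([o(*a) for a in [(305,75,.048),(494,76,.048),(486,251,.048),(317,250,.048)]])
y=np.array([.0297,.9996]);x=np.array([.9996,-.0297])
m=o(366,326,.04); print(P.round(4),m,(P.mean(0)-m)@x-.145,(P.mean(0)-m)@y, P.mean(0)-[.6386,.1848])
e=P[0]-P[3];g=P[1]-P[2];print(np.degrees(np.arctan2(e[1],e[0])),np.degrees(np.arctan2(g[1],g[0])))
X=cloud(C)
for v in range(int(125/1.55),int(190/1.55),4): print(X[v,int(402/1.55)].round(4))
E
```

```text
[[0.637  0.2127]
 [0.6337 0.1136]
 [0.5403 0.1153]
 [0.5438 0.2144]] [0.49217523 0.18892835] -0.04779091640521729 -0.0220734520953886 [-0.04991809 -0.02082133]
-1.05244199539451 -1.067382219582418
[0.6107 0.1626 0.0714]
[0.6078 0.1627 0.0727]
[0.6049 0.1628 0.0716]
[0.602  0.1629 0.0728]
[0.599  0.163  0.0719]
[0.5961 0.1631 0.0729]
[0.5931 0.1632 0.0719]
[0.5901 0.1632 0.0737]
[0.5869 0.1633 0.0708]
[0.5839 0.1634 0.0723]
[0.5808 0.1635 0.0713]
```

```bash
python3 -c "
from h import *
print(ticket.finish_job())"
```

```text
the job is handed in; nothing more can be done
None
```

The job is handed in: the tray half lies flush against the fence with its end rim about 28 mm past the ledge's left end, clamped under the lowered hold-down lever. The hand-in reported no verdict.

I pushed the plate squarely along the ledge with two fingertips, then sideways until it seated against the fence at about 11 N. With the fingers shut I then pressed the lever to its hard stop, reading about 20 N with no further travel, and retracted clear.

**Plate position:** the last wrist picture puts the plate origin at x about -48 to -50 mm (limit -51 mm) and y about -21 to -22 mm (range -31 to -9 mm) from the ledge corner. The plate is within about 0.6° of square to the ledge. A perfectly flush plate would read x -47 mm; the 1–3 mm difference is about the camera's 2 mm calibration error, and no gap shows in the pictures.

**Lever:** the black grip is level with its upper face at z about 72 mm, which is the fully-down height.

**Not checked:** I could not measure the foot's force on the plate and infer it from the lever being fully down. I measured no bystander; the driver and board look undisturbed in the wrist pictures, and the arm never came near the jar or cutters.

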